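# Load the check balance and hold its ratchet lever at the third click

### The arm

A 6-joint arm with a two-finger parallel gripper is mounted at the origin on a cart in front of the work surface, level with it; the furniture and walls round the work are solid. World frame = base frame: x ahead of the robot, y to its left, z up, the work surface at z = 0. Lengths are in m, angles in rad, forces in N, time in s.
With the tool pointing down it reaches from about 0.325 to 0.75 m from the base axis. Payload 7.6 kg.
Tool frame: the origin (TCP) lies at the very end of the fingers, on their centre line; the grasp point (between the pads) lies 19 mm behind it (r.grasp_offset is the distance from the TCP to the grasp point, in m); z points along the fingers, y is the line along which they close (so a half turn about z gives the same grasp; the last joint's range is limited). The gripper opens to 85 mm and grips with 20 to 120 N. Pads are 22 mm wide; open, the fingers measure 114 mm over their backs; the gripper's body (76 mm by 85 mm) begins 54 mm behind the grasp point. The pads swing forward as they close: fully open they stand 13 mm farther back than shut.
Start: joints at [-1.287, 0.052, 1.401, -0, 1.689, -0.07], TCP at [0.182, -0.492, 0.231] pointing down, gripper open.
Joint ranges: [-2.9, 2.9], [-0.91, 2.17], [0.12, 2.37], [-1.06, 4.2], [0.26, 2.73], [-2.93, 2.93]. Speed limits (rad/s): [2.57, 2.57, 3.01, 3.14, 3.14, 3.14].

### API

Orientations are given as a 3x3 rotation matrix whose columns are the frame's x, y, z axes.
In Python, from plant import r, cams gives the robot as it stands.
- The arm moves only by the shell command python3 -m pendant 'ROWS' [OPENING] [FORCE]. ROWS is a JSON object of lists of equal length, an entry for each row: "linear": the shift along the tool's x, y, z as a fraction of full scale, a list of three; "twist": the turn, a rotation vector about the tool's x, y, z as a fraction of full scale, a list of three. In form: {"linear": [[dx, dy, dz], ...], "twist": [[ax, ay, az], ...]}. A call has exactly 5 rows; each row shifts and turns the commanded pose from where the row before left it, along the tool's axes as they then stand; what a row does not reach is not made up. Full scale, the value 1, is 0.25 m for a shift and 180 degrees for a turn. A row lasts 1/8 s, in which the tool goes at most 62.5 mm and 10.7 degrees, less where a joint would pass 70% of its speed; a pose out of reach is approached as far as the arm can. A call with a number of a shift or a turn outside -1 to 1 is refused whole. A call with a gripper value outside its range is refused whole. OPENING is the gripper's target within -1 to 1 (shut at 1, half-way at 0, fully open at -1), set as the call begins (- or left out, the last holds). The fingers move at their own pace and stop on an object; FORCE is the grip in N (left out, the last holds). Time passes only in rows, so rows that do not move let the fingers close, or fill a call up. It gives the time, the measured TCP pose, the force, the opening and the grip force at its end, in the units of the state.
- r.state(): the state, without advancing time (a new reading comes with each control period).
- cams.camera(name): name is "side" or "top"; returns a dict with "pixels" (384x512x3 uint8, blue, green, red), "range_z" (384x512 float32, m along the optical axis (not along the pixel's ray), 0 where there is no reading), "fx", "fy", "cx", "cy" (pixels), "rvec" (rotation vector, rad) and "tvec" (3), from world to camera coordinates, as OpenCV has them. Camera axes: x right, y down, z forward; pixel columns grow to the right and rows downward; lengths in m; the calibration is good to about 2 mm. A picture is of the moment at which its call begins.
- r.job_done(): hands the job in; it is judged then, once.
The state is a dict: "time": time; "joint_positions": joint angles; "joint_vel": joint speeds; "joint_efforts": joint torques, N m; "tool_pos": TCP position; "ee_rot": TCP orientation; "force": force on the tool from outside, world axes, zero at the start; "moment": the same for the moment, N m; "gripper_width": opening from 0.0 (shut) to 1.0 (fully open); "grasp_force": force on a finger pad.
Only numpy, scipy, OpenCV 4.12 (cv2) and the standard library are available. Lean on these libraries where they do the work, as an engineer would, in place of code of your own. Each camera call takes 0.05 s, during which the arm holds its last target. There are 200 camera calls.

### The job

Get the spring balance ready for its check reading: stand the larger of the two steel check weights gently upright in the middle of the balance's round pan and let go of it. Then take the ratchet lever to the left of the pan by its upright handle and swing it to the left (clockwise from above) by exactly three clicks from rest, never on to the fourth, and finish while still holding it in the third click, because it springs back as soon as it is let go. Leave the smaller weight where it stands.

Things in the scene. Friction and masses are not known exactly. Their poses are not given: they have to be found in the camera images.
- balance: Low grey spring balance, fixed to the table: housing 200 mm from front to back, 235 mm wide, 45 mm high; a round steel pan on its right half, a ratchet lever on its left half, whose arm points toward the robot. Origin on the table; the body's x axis points from front to back, y to its left, z up; the housing spans x = -85 to +115, y = -135 to +100 mm. It may be turned a little.
- pan_centre (a point): Centre of the upper face of the pan, which bears an engraved ring 58 mm across. The pan is 110 mm across with a rim 3 mm high; unloaded its face is 63 mm above the table, at x = -20, y = -80 mm of the balance. Overhead, the reel (180 mm across, upright) of the taping machine hangs about 0.47 m above the table left of the balance, 0.52 m ahead of the robot: keep nearer to the robot there.
- pan (a joint): How far the sprung pan is pressed down, m: 0 unloaded, stop at 0.011; about 735 N/m, so the large weight sinks it 6 mm and the small one under 3 mm.
- lever (a joint): Angle of the ratchet lever, rad: 0 at rest on its stop, growing clockwise seen from above (handle to the balance's left). Clicks at 0.24, 0.48, 0.72, 0.96; stop at 1.056. A spring drives it back to 0 when let go. The pull at the handle is about 2 to 14 N: it falls while the sprung pawl runs down into a click and rises again by some 5 N just after it.
- lever_knob (a point): Point on the axis of the lever's upright handle, 106 mm above the table: a round steel pin 16 mm thick, 70 to 125 mm above the table, 100 mm from the lever's vertical axis, which is at x = +20, y = +55 mm of the balance. At rest the handle is at x = -74, y = +20 mm of the balance, at the third click at x = -74, y = +90 mm. The flat lever bar under it has its top 67 mm above the table.
- large_weight: The larger steel check weight, 0.45 kg: a round body 52 mm across and 34 mm high, a neck, and on top a round grip knob 26 mm across from 43 to 68 mm height. Origin at the centre of its underside, z up.
- small_weight: The smaller steel check weight, 0.20 kg, of the same shape: body 39 mm across and 26 mm high, knob 20 mm across, 52 mm high in all. Origin at the centre of its underside. Not used. The two weights stand to the left of the balance and may stand either way round.
Things that resemble listed ones, but are neither listed nor needed, are in the scene too. Leave any turquoise or yellow look-alike of the large_weight alone.

How it is judged:
By the outcome, as a careful person would: the job done as asked, in the order asked, and still so for the second after the job is handed in, while the arm keeps its last pose, push and grip.
It also fails if it takes over 58 s, if anything falls off the work surface, if the arm or the gripper's body presses on something with over 40 N, if the wrist force passes 120 N, or if a joint passes its speed limit or range.

## Working session

There is one attempt and no reset: what is moved stays moved. The work goes in short steps, Python scripts to look and compute and a shell command to move; the robot and the scene stay as the last step left them, time stands still between calls to the robot, and variables do not carry over. Pictures are saved under pics/ and viewed, at most 10 in all, crops included, and the job is handed in when it is done.

```bash
ls; mkdir -p pics
cat > h.py <<'E'
import numpy as np,cv2
from plant import r,cams
def grab(n,f):
    c=cams.camera(n); cv2.imwrite(f'pics/{f}.png',c['pixels']); np.savez(f'pics/{f}.npz',**c); return c
def load(f): return dict(np.load(f'pics/{f}.npz'))
def cloud(c):
    v,u=np.mgrid[:384,:512]; z=c['range_z']
    P=np.stack([(u-c['cx'])/c['fx']*z,(v-c['cy'])/c['fy']*z,z],-1)
    R=cv2.Rodrigues(c['rvec'])[0]; W=(P-c['tvec'].ravel())@R
    W[z==0]=np.nan; return W
def ray(c,u,v,h):
    R=cv2.Rodrigues(c['rvec'])[0]; o=-R.T@c['tvec'].ravel()
    d=R.T@np.array([(u-c['cx'])/c['fx'],(v-c['cy'])/c['fy'],1]); return o+d*(h-o[2])/d[2]
E
python3 - <<'E'
from h import *
a=grab('top','top0')['pixels'];b=grab('side','side0')['pixels']
cv2.imwrite('pics/topb.png',cv2.resize(a,(800,600)))
cv2.imwrite('pics/sideb.png',cv2.resize(b,(800,600)))
s=r.state();print(s['time'],s['ee_rot'],s['gripper_width'],r.grasp_offset)
E
```

```text
pics
0.1 [[ 9.38067116e-01  3.46453370e-01 -3.85287722e-04]
 [ 3.46453572e-01 -9.38066205e-01  1.31041543e-03]
 [ 9.25724508e-05 -1.36274193e-03 -9.99999067e-01]] 0.9971028925840348 0.0187
```

View pics/topb.png

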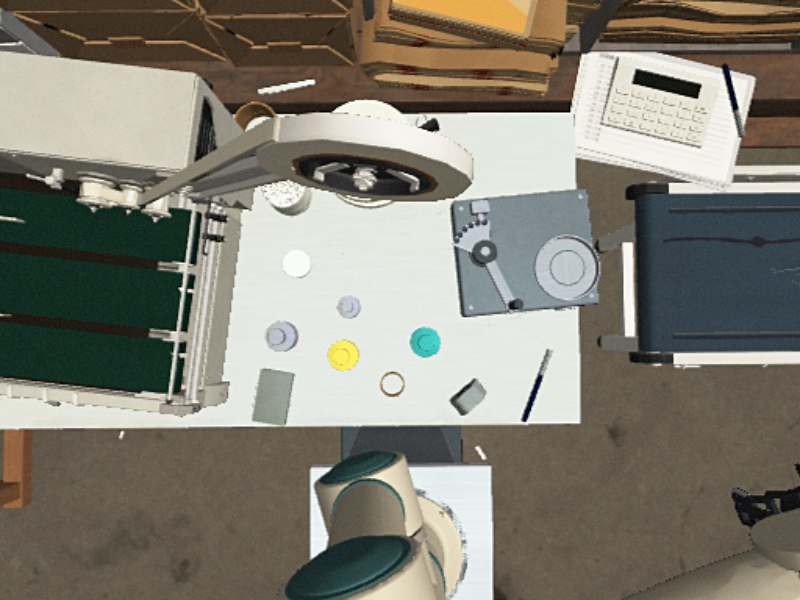

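View pics/sideb.png

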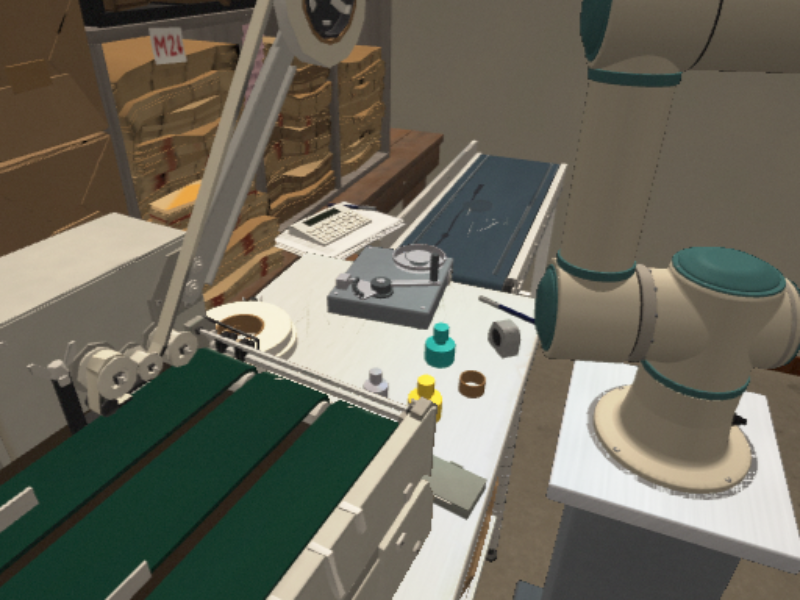

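The top picture (800x600) shows four candidates:
- grey, large, (281,336)
- grey, small, (348,307)
- yellow look-alike, (343,354)
- turquoise look-alike, (425,342)

The bigger steel-grey one at (281,336) fits large_weight. The pan is at (567,267), the handle at (515,304) and the lever axis at (485,250).

Run:
```python
from h import *
c=load('top0');a=c['pixels'];W=cloud(c)
x=cv2.resize(a[180:270,150:290],None,fx=5,fy=5,interpolation=cv2.INTER_CUBIC)
y=cv2.resize(a[115:210,280:390],(700,605*700//700))[:600]
cv2.imwrite('pics/cropw.png',x)
y=cv2.resize(a[115:210,280:390],None,fx=6,fy=6,interpolation=cv2.INTER_CUBIC);cv2.imwrite('pics/cropb.png',y)
print(c['fx'],c['cx'],c['cy'],(-cv2.Rodrigues(c['rvec'])[0].T@c['tvec'].ravel()))
# height clusters
z=W[...,2]
def region(n,u0,u1,v0,v1,z0,z1):
    m=np.zeros(z.shape,bool);m[v0:v1,u0:u1]=1;m&=(z>z0)&(z<z1);P=W[m];print(n,len(P),P.mean(0).round(4),((P.max(0)+P.min(0))/2).round(4),np.ptp(P,0).round(3));return P
region('L knob',165,200,200,230,.055,.08);region('L body',165,200,200,230,.02,.045)
region('S',210,235,185,208,.04,.06);region('Sbody',210,235,185,208,.015,.035)
region('Y',205,235,212,242,.055,.08);region('T',258,285,205,232,.055,.08)
P=region('pan',335,390,145,200,.057,.075)
region('handle',320,340,180,205,.1,.14)
P=region('housing',280,395,115,215,.035,.05)
h,=[cv2.minAreaRect((P[:,:2]*1000).astype(np.float32))];print(h)
# obstacles left: tops with y > L
region('rail',100,163,180,265,.05,.5)
```

```text
373.99197748810803 257.77040705874543 194.63664191769254 [ 0.39308745 -0.00471919  1.03338097]
L knob 84 [0.3807 0.2032 0.0671] [0.3818 0.2042 0.0648] [0.023 0.025 0.012]
L body 210 [0.3806 0.2004 0.0336] [0.3801 0.2042 0.0297] [0.048 0.051 0.019]
S 50 [0.4306 0.0879 0.0508] [0.4306 0.0879 0.0475] [0.019 0.018 0.014]
Sbody 112 [0.4303 0.0867 0.0259] [0.4303 0.0877 0.0246] [0.038 0.035 0.011]
Y 83 [0.3473 0.0968 0.0672] [0.3476 0.097  0.0653] [0.023 0.024 0.011]
T 80 [ 0.3689 -0.0443  0.0674] [ 0.3695 -0.0449  0.0645] [0.023 0.023 0.013]
pan 603 [ 0.4922 -0.2821  0.0629] [ 0.4926 -0.2806  0.0631] [0.108 0.109 0.012]
handle 43 [ 0.4287 -0.1846  0.1209] [ 0.4294 -0.1859  0.1146] [0.015 0.015 0.026]
housing 4808 [ 0.5234 -0.2145  0.0445] [ 0.5205 -0.2155  0.0425] [0.217 0.247 0.015]
((519.5462036132812, -215.215087890625), (203.82542419433594, 235.52816772460938), 5.049981594085693)
rail 3361 [0.3697 0.3101 0.165 ] [0.3712 0.3257 0.138 ] [0.203 0.103 0.176]
```

View pics/cropw.png

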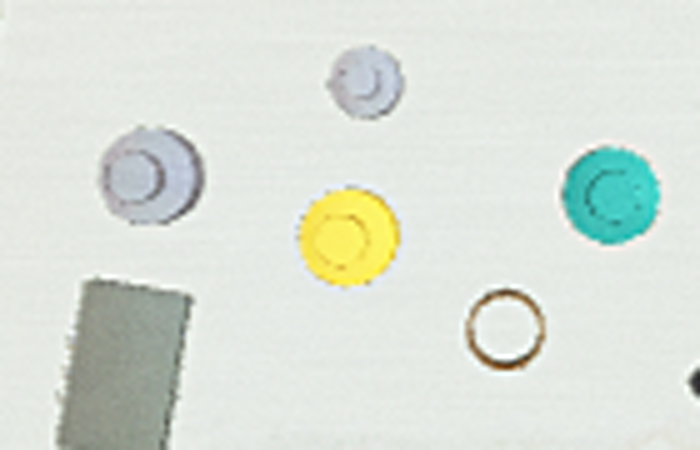

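View pics/cropb.png

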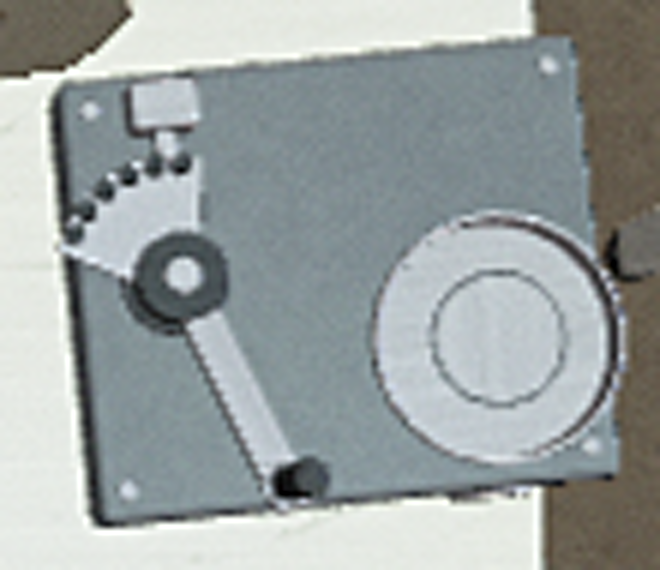

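The crops confirm the grey large weight at crop (150,175). The pan ring is at (500,338) and the handle at (305,478). The fitted housing gives a yaw of +5°, and the predicted pan and handle agree with the measured ones within about 2 mm.

```bash
cat >> h.py <<'E'
def go(x,y,z,n=1,yaw=None):
    s=r.state();R=np.array(s['ee_rot']);d=np.array([x,y,z])-s['tool_pos']
    t=R.T@d/.25/n; print('t',round(s['time'],2),'pos',np.round(s['tool_pos'],4),'lin/row',t.round(4),'F',np.round(s['force'],1),'w',round(s['gripper_width'],3),'g',round(s['grasp_force'],1))
    yw=np.arctan2(R[1,0],R[0,0]); print('yaw deg',np.degrees(yw).round(2),'j',np.round(s['joint_positions'],2),'tilt',R[:2,2].round(4))
E
python3 -m pendant '{"linear":[[0.129,-0.098,0],[0.129,-0.098,0],[0.129,-0.098,0],[0.129,-0.098,0],[0.129,-0.098,0]],"twist":[[0,0,0],[0,0,0],[0,0,0],[0,0,0],[0,0,0]]}' -0.41 40
python3 -m pendant '{"linear":[[0.129,-0.098,0],[0.129,-0.098,0],[0.129,-0.098,0],[0.129,-0.098,0],[0.129,-0.098,0]],"twist":[[0,0,0],[0,0,0],[0,0,0],[0,0,0],[0,0,0]]}'
python3 -m pendant '{"linear":[[0.042,-0.135,0],[0.042,-0.135,0],[0.042,-0.135,0],[0.042,-0.135,0],[0.042,-0.135,0]],"twist":[[0,0,0],[0,0,0],[0,0,0],[0,0,0],[0,0,0]]}'
python3 -m pendant '{"linear":[[0.042,-0.135,0],[0.042,-0.135,0],[0.042,-0.135,0],[0.042,-0.135,0],[0.042,-0.135,0]],"twist":[[0,0,0],[0,0,0],[0,0,0],[0,0,0],[0,0,0]]}'
python3 -c "from h import *;go(.381,.204,.11,3)"
```

```text
time: 0.72
tool_pos: [0.2912, -0.3204, 0.2309]
ee_rot: [[0.938, 0.346, -0.0], [0.346, -0.938, 0.0], [-0.0, -0.0, -1.0]]
force: [1.1, -0.4, 1.2]
gripper_width: 0.707
grasp_force: 0.0
time: 1.35
tool_pos: [0.4, -0.1496, 0.231]
ee_rot: [[0.938, 0.346, -0.0], [0.346, -0.938, 0.0], [-0.0, -0.0, -1.0]]
force: [0.7, -0.5, 1.0]
gripper_width: 0.704
grasp_force: 0.0
time: 1.98
tool_pos: [0.39, 0.0267, 0.231]
ee_rot: [[0.938, 0.346, -0.0], [0.346, -0.938, -0.0], [-0.0, -0.0, -1.0]]
force: [0.5, -0.3, 0.0]
gripper_width: 0.704
grasp_force: 0.0
time: 2.6
tool_pos: [0.3808, 0.2032, 0.2309]
ee_rot: [[0.938, 0.347, -0.0], [0.347, -0.938, -0.0], [-0.001, 0.0, -1.0]]
force: [0.1, 0.3, 0.0]
gripper_width: 0.707
grasp_force: 0.0
t 2.6 pos [0.3808 0.2032 0.2309] lin/row [ 0.0008 -0.001   0.1613] F [0.1 0.3 0. ] w 0.707 g 0.0
yaw deg 20.27 j [ 0.4  -0.22  1.65 -0.    1.7   1.62] tilt [-0.0004 -0.0004]
```

```bash
python3 -m pendant '{"linear":[[0.001,-0.001,0.14],[0.001,-0.001,0.14],[0,0,0.14],[0,0,0.14],[0,0,0]],"twist":[[0,0,0],[0,0,0],[0,0,0],[0,0,0],[0,0,0]]}' >/dev/null
python3 - <<'E'
from h import *
a=grab('side','side1')['pixels'];b=grab('top','top1')['pixels']
x=cv2.resize(a[150:330,130:370],(533,400));y=cv2.resize(b[170:270,130:290],(640,400))[:, :260]
cv2.imwrite('pics/c1.png',np.hstack([x,y]))
go(.381,.204,.037,4)
E
```

```text
t 3.33 pos [0.3818 0.2028 0.0922] lin/row [-0.0003 -0.0014  0.0552] F [-0.1 -0.3  1.4] w 0.7 g 0.0
yaw deg 20.27 j [ 0.4  -0.12  1.85 -0.    1.41  1.62] tilt [0.0006 0.0002]
```

View pics/c1.png

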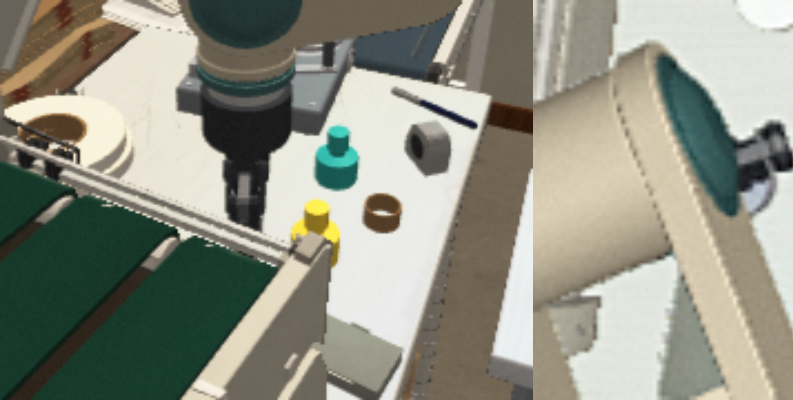

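The side crop shows the gripper at (240,180) over the weight, which the rail hides. The yellow one at (315,235) is clear of the fingers. I go down and close.

```bash
python3 -m pendant '{"linear":[[0,-0.002,0.06],[0,-0.002,0.06],[0,-0.001,0.06],[0,0,0.03],[0,0,0.01]],"twist":[[0,0,0],[0,0,0],[0,0,0],[0,0,0],[0,0,0]]}' | egrep 'pos|force'
python3 -m pendant '{"linear":[[0,0,0],[0,0,0],[0,0,0],[0,0,0],[0,0,0]],"twist":[[0,0,0],[0,0,0],[0,0,0],[0,0,0],[0,0,0]]}' 1 40
python3 -c "from h import *;go(.381,.204,.2,3)"
```

```text
tool_pos: [0.3807, 0.2037, 0.0356]
force: [0.3, -0.4, -0.1]
grasp_force: 0.0
time: 4.58
tool_pos: [0.3813, 0.2041, 0.0369]
ee_rot: [[0.938, 0.346, 0.001], [0.346, -0.938, 0.001], [0.001, -0.0, -1.0]]
force: [-1.5, 1.1, 5.2]
gripper_width: 0.293
grasp_force: 39.7
t 4.58 pos [0.3813 0.2041 0.0369] lin/row [-2.000e-04 -1.000e-04 -2.175e-01] F [-1.5  1.1  5.2] w 0.293 g 39.7
yaw deg 20.27 j [ 0.41 -0.04  1.9   0.    1.28  1.62] tilt [0.0009 0.0006]
```

```bash
python3 -m pendant '{"linear":[[0,0,-0.05],[0,0,-0.15],[0,0,-0.2],[0,0,-0.2],[0,0,-0.12]],"twist":[[0,0,0],[0,0,0],[0,0,0],[0,0,0],[0,0,0]]}' | egrep 'pos|force|width'
python3 -m pendant '{"linear":[[-0.042,0.135,0],[-0.042,0.135,0],[-0.042,0.135,0],[-0.042,0.135,0],[-0.042,0.135,0]],"twist":[[0,0,0],[0,0,0],[0,0,0],[0,0,0],[0,0,0]]}' | egrep 'pos|force|width'
python3 -m pendant '{"linear":[[-0.042,0.135,0],[-0.042,0.135,0],[-0.042,0.135,0],[-0.042,0.135,0],[-0.042,0.135,0]],"twist":[[0,0,0],[0,0,0],[0,0,0],[0,0,0],[0,0,0]]}' | egrep 'pos|force|width'
python3 -m pendant '{"linear":[[0.032,0.124,0],[0.032,0.124,0],[0.032,0.124,0],[0.032,0.124,0],[0.032,0.124,0]],"twist":[[0,0,0],[0,0,0],[0,0,0],[0,0,0],[0,0,0]]}' | egrep 'pos|force|width'
python3 -c "from h import *;go(.4915,-.281,.115,4)"
```

```text
tool_pos: [0.3811, 0.2037, 0.2189]
force: [0.4, 0.6, -5.0]
gripper_width: 0.287
grasp_force: 40.2
tool_pos: [0.3896, 0.0261, 0.216]
force: [0.7, -0.5, -4.9]
gripper_width: 0.288
grasp_force: 40.3
tool_pos: [0.3988, -0.1502, 0.216]
force: [0.6, 0.2, -3.9]
gripper_width: 0.291
grasp_force: 40.3
tool_pos: [0.4906, -0.2814, 0.2157]
force: [-0.6, 1.2, -3.9]
gripper_width: 0.29
grasp_force: 40.3
t 7.08 pos [ 0.4906 -0.2814  0.2157] lin/row [0.0011 0.     0.1007] F [-0.6  1.2 -3.9] w 0.29 g 40.3
yaw deg 20.26 j [-0.59  0.17  1.3  -0.    1.67  0.63] tilt [-0.0018  0.0008]
```

Next I lower the weight to just over the pan and check it from close by.

```bash
python3 -m pendant '{"linear":[[0.001,0,0.12],[0.001,0,0.12],[0.001,0,0.1],[0,0,0.04],[0,0,0]],"twist":[[0,0,0],[0,0,0],[0,0,0],[0,0,0],[0,0,0]]}' | egrep 'pos|force|width'
python3 - <<'E'
from h import *
a=grab('side','side2')['pixels'];b=grab('top','top2')['pixels']
x=cv2.resize(a[130:220,200:310],(489,400));y=cv2.resize(b[120:210,310:390],(311,400))
cv2.imwrite('pics/c2.png',np.hstack([cv2.resize(a[130:220,200:310],(440,360)),cv2.resize(b[120:210,300:390],(360,360))]))
go(.4915,-.281,.098,1)
W=cloud(load('side2'))[130:200,240:310].reshape(-1,3)
d=np.hypot(W[:,0]-.4915,W[:,1]+.281)
m=(W[:,2]>.078)&(W[:,2]<.108)&(d<.045);P=W[m];print(len(P),P.mean(0) if len(P) else 0)
from scipy.optimize import least_squares
f=least_squares(lambda q:np.hypot(P[:,0]-q[0],P[:,1]-q[1])-.026,[.4915,-.281],loss='soft_l1',f_scale=.001)
print(f.x,np.abs(f.fun).mean(),P[:,2].min())
E
```

```text
tool_pos: [0.491, -0.2803, 0.1209]
force: [-0.3, -0.3, -3.8]
gripper_width: 0.288
grasp_force: 40.6
t 7.8 pos [ 0.4918 -0.2807  0.1226] lin/row [-0.0015  0.0005  0.0983] F [ 0.2 -0.2 -3.1] w 0.29 g 40.6
yaw deg 20.27 j [-0.58  0.23  1.43 -0.    1.49  0.63] tilt [ 0.0014 -0.0011]
107 [ 0.48506997 -0.25975232  0.09676588]
[ 0.49216925 -0.27944709] 0.0011813578277543647 0.08518692111965774
```

View pics/c2.png

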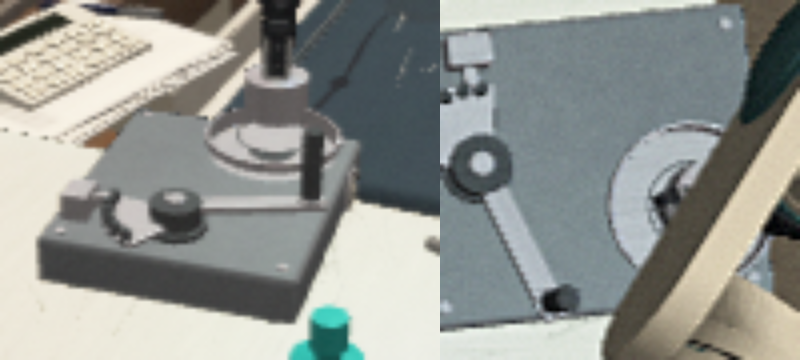

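The side crop shows the weight upright at (275,95) over the ring on the pan, and the circle fit puts it within 2 mm of the centre. I lower it gently.

```bash
python3 -m pendant '{"linear":[[-0.001,0,0.025],[0,0,0.025],[0,0,0.02],[0,0,0.012],[0,0,0.008]],"twist":[[0,0,0],[0,0,0],[0,0,0],[0,0,0],[0,0,0]]}' | egrep 'pos|force|width'
python3 -m pendant '{"linear":[[0,0,0.006],[0,0,0.006],[0,0,0.006],[0,0,0.004],[0,0,0]],"twist":[[0,0,0],[0,0,0],[0,0,0],[0,0,0],[0,0,0]]}' | egrep 'pos|force|width'
```

```text
tool_pos: [0.4911, -0.2805, 0.0986]
force: [0.2, -0.0, -3.9]
gripper_width: 0.288
grasp_force: 40.6
tool_pos: [0.4912, -0.2805, 0.0935]
force: [-0.4, -0.2, -3.0]
gripper_width: 0.292
grasp_force: 40.8
```

```bash
python3 -m pendant '{"linear":[[0,0,0.004],[0,0,0.004],[0,0,0],[0,0,0],[0,0,0]],"twist":[[0,0,0],[0,0,0],[0,0,0],[0,0,0],[0,0,0]]}' | egrep 'pos|force|width'
python3 -m pendant '{"linear":[[0,0,0.004],[0,0,0.004],[0,0,0],[0,0,0],[0,0,0]],"twist":[[0,0,0],[0,0,0],[0,0,0],[0,0,0],[0,0,0]]}' | egrep 'pos|force|width'
python3 - <<'E'
from h import *
c=grab('side','side3');W=cloud(c)[130:200,240:310].reshape(-1,3)
d=np.hypot(W[:,0]-.4915,W[:,1]+.28)
for lo,hi in((0,.025),(.028,.05),(.05,.06)):
  P=W[(d>lo)&(d<hi)&(W[:,2]>.045)&(W[:,2]<.09)];print(lo,len(P),np.percentile(P[:,2],[0,5,25,50,75]).round(4))
E
```

```text
tool_pos: [0.4912, -0.2806, 0.0915]
force: [-0.6, 0.2, -0.5]
gripper_width: 0.286
grasp_force: 40.9
tool_pos: [0.4912, -0.2806, 0.0894]
force: [-0.0, 0.2, -0.5]
gripper_width: 0.29
grasp_force: 41.1
0 110 [0.045  0.0455 0.0572 0.0815 0.0872]
0.028 65 [0.0451 0.0453 0.0457 0.0466 0.0572]
0.05 194 [0.045  0.0452 0.0465 0.0541 0.0578]
```

```bash
python3 -m pendant '{"linear":[[0,0,0],[0,0,0],[0,0,0],[0,0,0],[0,0,0]],"twist":[[0,0,0],[0,0,0],[0,0,0],[0,0,0],[0,0,0]]}' 0.2 20 | egrep 'pos|force|width'
python3 -m pendant '{"linear":[[0,0,0],[0,0,0],[0,0,0],[0,0,0],[0,0,-0.02]],"twist":[[0,0,0],[0,0,0],[0,0,0],[0,0,0],[0,0,0]]}' -0.3 20 | egrep 'pos|force|width'
python3 -m pendant '{"linear":[[0,0,-0.03],[0,0,-0.06],[0,0,-0.1],[0,0,-0.15],[0,0,-0.15]],"twist":[[0,0,0],[0,0,0],[0,0,0],[0,0,0],[0,0,0]]}' | egrep 'pos|force|width'
python3 - <<'E'
from h import *
c=grab('side','side4');b=grab('top','top4')['pixels']
cv2.imwrite('pics/c4.png',np.hstack([cv2.resize(c['pixels'][130:220,200:310],(440,360)),cv2.resize(b[120:210,300:390],(360,360))]))
W=cloud(c)[130:200,240:310].reshape(-1,3)
d=np.hypot(W[:,0]-.4915,W[:,1]+.28)
P=W[(W[:,2]>.066)&(W[:,2]<.088)&(d<.04)]
from scipy.optimize import least_squares
f=least_squares(lambda q:np.hypot(P[:,0]-q[0],P[:,1]-q[1])-.026,[.4915,-.281],loss='soft_l1',f_scale=.001)
print(f.x,len(P),W[d<.04][:,2].max())
go(.4287,-.186,.19,4)
E
```

```text
tool_pos: [0.4911, -0.2805, 0.0893]
force: [1.3, 0.7, 0.1]
gripper_width: 0.4
grasp_force: 0.0
tool_pos: [0.4909, -0.2803, 0.0941]
force: [-0.5, 0.4, -0.1]
gripper_width: 0.651
grasp_force: 0.0
tool_pos: [0.4911, -0.2805, 0.2192]
force: [-0.5, 0.0, -0.1]
gripper_width: 0.649
grasp_force: 0.0
[ 0.49256263 -0.28052636] 122 0.1225956805202293
t 12.32 pos [ 0.4927 -0.2815  0.2236] lin/row [-0.0271 -0.112   0.0325] F [0.2 0.7 0.9] w 0.646 g 0.0
yaw deg 20.27 j [-0.58  0.17  1.29 -0.    1.67  0.63] tilt [ 0.0086 -0.0058]
```

View pics/c4.png

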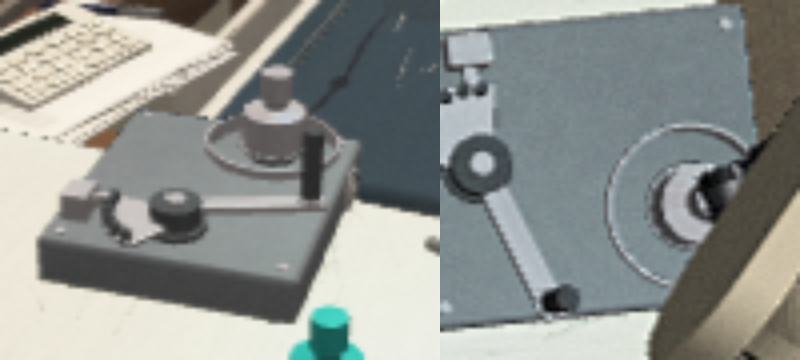

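The weight stands upright and free on the pan at (272,110), concentric with it within about 1 mm. Now the lever handle at (313,165).

```bash
python3 -m pendant '{"linear":[[-0.027,-0.112,0.02],[-0.027,-0.112,0.02],[-0.027,-0.112,0.02],[-0.027,-0.112,0.02],[0,0,0.02]],"twist":[[0,0,0],[0,0,0],[0,0,-0.01],[0,0,-0.01],[0,0,-0.01]]}' | egrep 'pos|force|width'
python3 - <<'E'
from h import *
go(.4287,-.186,.087,4)
W=cloud(grab('side','side5'))[130:220,240:310].reshape(-1,3)
d=np.hypot(W[:,0]-.4287,W[:,1]+.186)
P=W[(W[:,2]>.075)&(W[:,2]<.12)&(d<.02)]
from scipy.optimize import least_squares
f=least_squares(lambda q:np.hypot(P[:,0]-q[0],P[:,1]-q[1])-.008,[.4287,-.186],loss='soft_l1',f_scale=.001)
print(f.x,len(P),np.abs(f.fun).mean())
E
```

```text
tool_pos: [0.4258, -0.1844, 0.1923]
force: [-0.2, -0.9, 1.0]
gripper_width: 0.648
grasp_force: 0.0
t 12.95 pos [ 0.4258 -0.1844  0.1923] lin/row [0.0018 0.0026 0.1053] F [-0.2 -0.9  1. ] w 0.648 g 0.0
yaw deg 25.81 j [-0.49 -0.11  1.64  0.    1.61  0.63] tilt [ 0.0011 -0.0006]
[ 0.4307619  -0.18548584] 77 0.0010225753304755852
```

```bash
python3 -m pendant '{"linear":[[0.003,0.003,0.13],[0.003,0.003,0.12],[0.002,0.003,0.1],[0.002,0.002,0.05],[0,0,0.02]],"twist":[[0,0,0],[0,0,0],[0,0,0],[0,0,0],[0,0,0]]}' | egrep 'pos|force|width'
python3 -m pendant '{"linear":[[0,0,0],[0,0,0],[0,0,0],[0,0,0],[0,0,0]],"twist":[[0,0,0],[0,0,0],[0,0,0],[0,0,0],[0,0,0]]}' 1 60 | egrep 'pos|force|width'
python3 -c "from h import *;go(.4287,-.186,.087,4)"
```

```text
tool_pos: [0.4299, -0.1871, 0.0866]
force: [0.1, 0.3, 0.5]
gripper_width: 0.652
grasp_force: 0.0
tool_pos: [0.43, -0.1867, 0.0878]
force: [-2.0, 2.7, 6.0]
gripper_width: 0.169
grasp_force: 58.3
t 14.25 pos [ 0.43   -0.1867  0.0878] lin/row [-0.0009 -0.0012  0.0008] F [-2.   2.7  6. ] w 0.169 g 58.3
yaw deg 25.68 j [-0.49 -0.01  1.75  0.    1.39  0.63] tilt [ 0.0011 -0.0003]
```

The handle is gripped. I swing it in small steps along the 100 mm arc and watch the angle and the tangential force.

```bash
cat > lev.py <<'E'
from h import *
s=r.state();p=np.array(s['tool_pos'])[:2]-[.519,-.1425];R=np.array(s['ee_rot']);a=-(np.arctan2(p[1],p[0])-np.arctan2(-.0443,-.0892));a=(a+np.pi)%(2*np.pi)-np.pi
yw=np.radians(25.68)-np.arctan2(R[1,0],R[0,0]);u=p/np.hypot(*p);t=np.array([u[1],-u[0]]);F=np.array(s['force'])
print('t %.2f ang %.3f yaw %.3f rad %.4f Ftan %.1f Frad %.1f Fz %.1f z %.4f g %.0f'%(s['time'],a,yw,np.hypot(*p),F[:2]@t,F[:2]@u,F[2],s['tool_pos'][2],s['grasp_force']))
E
python3 -m pendant '{"linear":[[0,-0.0064,0],[0,-0.0064,0],[0,-0.0064,0],[0,-0.0064,0],[0,-0.0064,0]],"twist":[[0,0,0.005],[0,0,0.005],[0,0,0.005],[0,0,0.005],[0,0,0.005]]}' >/dev/null; python3 lev.py
python3 -m pendant '{"linear":[[0,-0.0064,0],[0,-0.0064,0],[0,-0.0064,0],[0,-0.0064,0],[0,-0.0064,0]],"twist":[[0,0,0.005],[0,0,0.005],[0,0,0.005],[0,0,0.005],[0,0,0.005]]}' >/dev/null; python3 lev.py
python3 -m pendant '{"linear":[[0,-0.0032,0],[0,-0.0032,0],[0,-0.0032,0],[0,-0.0032,0],[0,-0.0032,0]],"twist":[[0,0,0.0025],[0,0,0.0025],[0,0,0.0025],[0,0,0.0025],[0,0,0.0025]]}' >/dev/null; python3 lev.py
python3 -m pendant '{"linear":[[0,-0.0016,0],[0,-0.0016,0],[0,-0.0016,0],[0,-0.0016,0],[0,-0.0016,0]],"twist":[[0,0,0.0013],[0,0,0.0013],[0,0,0.0013],[0,0,0.0013],[0,0,0.0013]]}' >/dev/null; python3 lev.py
python3 -m pendant '{"linear":[[0,-0.0016,0],[0,-0.0016,0],[0,-0.0016,0],[0,-0.0016,0],[0,-0.0016,0]],"twist":[[0,0,0.0013],[0,0,0.0013],[0,0,0.0013],[0,0,0.0013],[0,0,0.0013]]}' >/dev/null; python3 lev.py
python3 -m pendant '{"linear":[[0,-0.0016,0],[0,-0.0016,0],[0,-0.0016,0],[0,-0.0016,0],[0,-0.0016,0]],"twist":[[0,0,0.0013],[0,0,0.0013],[0,0,0.0013],[0,0,0.0013],[0,0,0.0013]]}' >/dev/null; python3 lev.py
python3 -m pendant '{"linear":[[0,-0.0016,0],[0,-0.0016,0],[0,-0.0016,0],[0,-0.0016,0],[0,-0.0016,0]],"twist":[[0,0,0.0013],[0,0,0.0013],[0,0,0.0013],[0,0,0.0013],[0,0,0.0013]]}' >/dev/null; python3 lev.py
```

```text
t 14.88 ang 0.067 yaw 0.080 rad 0.0993 Ftan -6.4 Frad -0.4 Fz 3.2 z 0.0879 g 59
t 15.50 ang 0.153 yaw 0.159 rad 0.0992 Ftan -4.4 Frad 1.2 Fz 7.0 z 0.0878 g 59
t 16.12 ang 0.195 yaw 0.198 rad 0.0992 Ftan -3.2 Frad 0.4 Fz 5.6 z 0.0878 g 59
t 16.75 ang 0.216 yaw 0.218 rad 0.0992 Ftan -3.4 Frad 0.6 Fz 6.7 z 0.0878 g 59
t 17.38 ang 0.236 yaw 0.238 rad 0.0991 Ftan -2.9 Frad 0.8 Fz 6.4 z 0.0878 g 59
t 18.00 ang 0.251 yaw 0.259 rad 0.0991 Ftan -7.3 Frad 0.1 Fz 4.7 z 0.0879 g 59
t 18.62 ang 0.269 yaw 0.279 rad 0.0991 Ftan -7.2 Frad 0.1 Fz 4.8 z 0.0878 g 59
```

The first click shows as a force rise between 0.236 and 0.251, so my angle scale is right.

```bash
python3 -m pendant '{"linear":[[0,-0.0064,0],[0,-0.0064,0],[0,-0.0064,0],[0,-0.0064,0],[0,-0.0064,0]],"twist":[[0,0,0.005],[0,0,0.005],[0,0,0.005],[0,0,0.005],[0,0,0.005]]}' >/dev/null; python3 lev.py
python3 -m pendant '{"linear":[[0,-0.0064,0],[0,-0.0064,0],[0,-0.0064,0],[0,-0.0064,0],[0,-0.0064,0]],"twist":[[0,0,0.005],[0,0,0.005],[0,0,0.005],[0,0,0.005],[0,0,0.005]]}' >/dev/null; python3 lev.py
python3 -m pendant '{"linear":[[0,-0.0016,0],[0,-0.0016,0],[0,-0.0016,0],[0,-0.0016,0],[0,-0.0016,0]],"twist":[[0,0,0.0013],[0,0,0.0013],[0,0,0.0013],[0,0,0.0013],[0,0,0.0013]]}' >/dev/null; python3 lev.py
python3 -m pendant '{"linear":[[0,-0.0016,0],[0,-0.0016,0],[0,-0.0016,0],[0,-0.0016,0],[0,-0.0016,0]],"twist":[[0,0,0.0013],[0,0,0.0013],[0,0,0.0013],[0,0,0.0013],[0,0,0.0013]]}' >/dev/null; python3 lev.py
python3 -m pendant '{"linear":[[0,-0.0016,0],[0,-0.0016,0],[0,-0.0016,0],[0,-0.0016,0],[0,-0.0016,0]],"twist":[[0,0,0.0013],[0,0,0.0013],[0,0,0.0013],[0,0,0.0013],[0,0,0.0013]]}' >/dev/null; python3 lev.py
python3 -m pendant '{"linear":[[0,-0.0064,0],[0,-0.0064,0],[0,-0.0064,0],[0,-0.0064,0],[0,-0.0064,0]],"twist":[[0,0,0.005],[0,0,0.005],[0,0,0.005],[0,0,0.005],[0,0,0.005]]}' >/dev/null; python3 lev.py
python3 -m pendant '{"linear":[[0,-0.0064,0],[0,-0.0064,0],[0,-0.0064,0],[0,-0.0064,0],[0,-0.0064,0]],"twist":[[0,0,0.005],[0,0,0.005],[0,0,0.005],[0,0,0.005],[0,0,0.005]]}' >/dev/null; python3 lev.py
```

```text
t 19.25 ang 0.353 yaw 0.358 rad 0.0990 Ftan -6.1 Frad -0.6 Fz 6.3 z 0.0878 g 59
t 19.88 ang 0.436 yaw 0.437 rad 0.0989 Ftan -5.1 Frad -0.1 Fz 6.0 z 0.0878 g 59
t 20.50 ang 0.457 yaw 0.457 rad 0.0989 Ftan -4.2 Frad -1.2 Fz 6.1 z 0.0878 g 59
t 21.12 ang 0.477 yaw 0.477 rad 0.0989 Ftan -3.8 Frad -1.2 Fz 6.1 z 0.0878 g 59
t 21.75 ang 0.491 yaw 0.497 rad 0.0989 Ftan -8.0 Frad -2.1 Fz 4.3 z 0.0878 g 59
t 22.38 ang 0.572 yaw 0.577 rad 0.0988 Ftan -6.7 Frad -1.3 Fz 5.0 z 0.0878 g 59
t 23.00 ang 0.656 yaw 0.655 rad 0.0987 Ftan -6.0 Frad -1.0 Fz 4.9 z 0.0878 g 59
```

```bash
python3 -m pendant '{"linear":[[0,-0.0032,0],[0,-0.0032,0],[0,-0.0032,0],[0,-0.0016,0],[0,0,0]],"twist":[[0,0,0.0025],[0,0,0.0025],[0,0,0.0025],[0,0,0.0013],[0,0,0]]}' >/dev/null; python3 lev.py
python3 -m pendant '{"linear":[[0,-0.0016,0],[0,-0.0016,0],[0,-0.0016,0],[0,-0.0016,0],[0,-0.0016,0]],"twist":[[0,0,0.0013],[0,0,0.0013],[0,0,0.0013],[0,0,0.0013],[0,0,0.0013]]}' >/dev/null; python3 lev.py
python3 -m pendant '{"linear":[[0,-0.0016,0],[0,-0.0016,0],[0,-0.0016,0],[0,0,0],[0,0,0]],"twist":[[0,0,0.0013],[0,0,0.0013],[0,0,0.0013],[0,0,0],[0,0,0]]}' >/dev/null; python3 lev.py
```

```text
t 23.62 ang 0.686 yaw 0.682 rad 0.0987 Ftan -5.3 Frad -3.1 Fz 5.2 z 0.0878 g 59
t 24.25 ang 0.706 yaw 0.703 rad 0.0986 Ftan -4.4 Frad -3.0 Fz 4.8 z 0.0878 g 59
t 24.88 ang 0.718 yaw 0.715 rad 0.0986 Ftan -5.4 Frad -3.2 Fz 4.7 z 0.0878 g 59
```

```bash
python3 -m pendant '{"linear":[[0,-0.0016,0],[0,-0.0016,0],[0,-0.0016,0],[0,0,0],[0,0,0]],"twist":[[0,0,0.0013],[0,0,0.0013],[0,0,0.0013],[0,0,0],[0,0,0]]}' >/dev/null; python3 lev.py
python3 - <<'E'
from h import *
c=grab('side','side6');b=grab('top','top6')['pixels']
cv2.imwrite('pics/c6.png',np.hstack([cv2.resize(c['pixels'][130:220,200:310],(440,360)),cv2.resize(b[120:210,300:390],(360,360))]))
E
python3 lev.py
```

```text
t 25.50 ang 0.726 yaw 0.727 rad 0.0986 Ftan -7.4 Frad -2.4 Fz 5.6 z 0.0878 g 59
t 25.60 ang 0.726 yaw 0.727 rad 0.0986 Ftan -7.4 Frad -2.6 Fz 5.1 z 0.0878 g 59
```

View pics/c6.png

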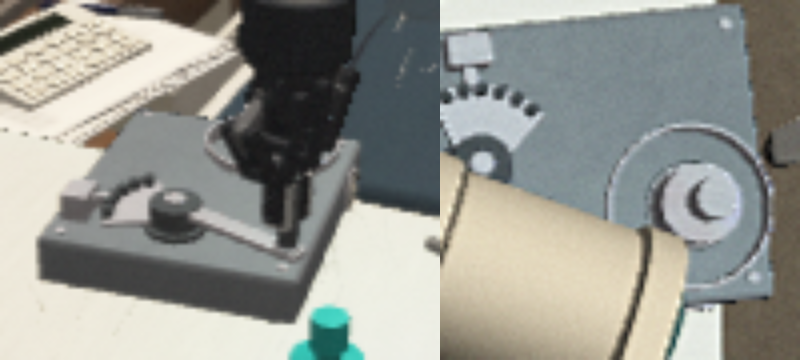

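The lever is swung left and held at (285,245). The weight still stands upright in the middle of the pan. The force rise of the third click has begun, so I add a slight margin and hand in.

```bash
python3 -m pendant '{"linear":[[0,-0.0016,0],[0,-0.0016,0],[0,0,0],[0,0,0],[0,0,0]],"twist":[[0,0,0.0013],[0,0,0.0013],[0,0,0],[0,0,0],[0,0,0]]}' >/dev/null; python3 lev.py
python3 -c "from h import *;print(r.job_done())"
```

```text
t 26.23 ang 0.731 yaw 0.735 rad 0.0986 Ftan -9.6 Frad -2.7 Fz 4.5 z 0.0878 g 59
the job is handed in; nothing more can be done
None
```

The job is handed in at 26 s: the large weight stands upright and released in the middle of the pan, and the gripper is still holding the lever in the third click (about 0.73 rad by my measurement).

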